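Index the ring-fitting dial and lock it

ROBOT

A 7-joint arm with a two-finger parallel gripper is mounted at the origin on a cart in front of the work surface, level with it; the furniture and walls round the work are solid. World frame = base frame: x ahead of the robot, y to its left, z up, the work surface at z = 0. Lengths are in mm, angles in rad, forces in N, time in s.
With the tool pointing down it reaches from about 400 to 875 mm from the base axis. Payload 4.4 kg.
Tool frame: the origin (TCP) lies midway between the tips of the shut fingers; the grasp point (between the pads) lies 19 mm behind it; z points along the fingers, y is the line along which they close (so a half turn about z gives the same grasp; the last joint's range is limited). The gripper opens to 85 mm and grips with 20 to 120 N. Pads are 22 mm wide; open, the fingers measure 114 mm over their backs; the gripper's body (76 mm by 85 mm) begins 54 mm behind the grasp point. The pads swing forward as they close: fully open they stand 13 mm farther back than shut.
Start: joints at [1.09, 0.628, 0.038, 1.517, -0.027, 0.996, -0.02], TCP at [261.983, -594.881, 231.313] pointing down, gripper open.
Joint ranges: [-3.06, 3.06], [-0.37, 2.12], [-1.25, 1.32], [0.18, 2.47], [-1.1, 4.24], [0.23, 1.98], [-2.94, 2.94]. Speed limits (rad/s): [2.57, 2.57, 3.14, 3.14, 3.14, 3.14, 3.14].

INTERFACE

Orientations are given as [roll, pitch, yaw] about the fixed x, y, z axes, in that order (R = Rz(yaw) Ry(pitch) Rx(roll)).
In Python, from cell import ctrl, get_image, get_calibration gives the robot as it stands.
- The arm moves only by the shell command python3 -m creep 'ROWS'. ROWS is JSON, a list of rows, each an object of numbers: "dx", "dy", "dz": the shift along the world's x, y, z normalised to -1 to 1, where 1 is 0.4 m; "rx", "ry", "rz": the turn, a rotation vector about the world's x, y, z normalised to -1 to 1, where 1 is 2 pi rad; "grip": the closure, from -1 (fully open) to 1 (shut). A call has exactly 5 rows; each row is the pose to reach, as a shift and turn from the pose commanded when the call began, turning the shorter way round; what a row does not reach only later rows make up. A row lasts 1/8 s, in which the tool goes at most 62.5 mm and 10.7 degrees, less where a joint would pass 70% of its speed; a pose out of reach is approached as far as the arm can. A call with a number of a shift or a turn outside -1 to 1 is refused whole. A call with a gripper value outside its range is refused whole. The fingers move at their own pace and stop on an object; the grip force is fixed at half the most. Time passes only in rows, so rows that repeat a pose let the fingers close, or fill a call up. It gives the time, the measured TCP pose, the force, the opening and the grip force at its end, in the units of the state.
- ctrl.read_state(): the state, without advancing time (a new reading comes with each control period).
- get_image(name): name is "scene" or "top" or "wrist"; returns the picture (384x512x3 uint8, red, green, blue); there is no depth.
- get_calibration(name): a dict with "mtx" (3x3 intrinsics, pixels), "world_from_camera" (4x4, takes a point from camera to world coordinates). Camera axes: x right, y down, z forward; pixel columns grow to the right and rows downward; lengths in mm; the calibration is good to about 2 mm. A picture is of the moment at which its call begins: read the wrist's pose just before it. get_calibration takes no time and is no camera call; for the wrist camera it gives the pose at the moment of the call.
- ctrl.finish_job(): hands the job in; it is judged then, once.
The state is a dict: "clock": time; "qpos": joint angles; "qd": joint speeds; "tau": joint torques, N m; "eef_pos": TCP position; "tool_rot": TCP orientation; "force": force on the tool from outside, world axes, zero at the start; "torque": the same for the moment, N m; "width": finger opening in mm; "gripper_force": force on a finger pad.
Only numpy, scipy, OpenCV 4.12 (cv2) and the standard library are available. Lean on these libraries where they do the work, as an engineer would, in place of code of your own. Each camera call takes 0.05 s, during which the arm holds its last target. There are 200 camera calls.

TASK

The round dial on the ring-fitting fixture carries five key tags, and one of them still has no split ring. Push the dial round by the posts on its rim until that tag is at the front, in line with the locking bolt, then push the bolt by its black knob fully home into the dial's notch and draw the hand clear. Do not touch the tags or lift them from their nests, and leave the things standing round the fixture where they are.

Things in the scene. Friction and masses are not known exactly. Their poses are not given: they have to be found in the camera images.
- fixture: ring-fitting fixture, fixed to the desk: grey base plate 315 x 190 x 10 mm under the dial. Origin on the desk exactly below the dial's axis; its -x axis points to its front, where the locking bolt is. It is turned by up to 0.25 rad, so its front faces the robot roughly. The plate reaches from x = -215 to +100 mm; the bolt's guide on it from x = -140 to -201 mm, 66 mm wide, 49 mm high with screws
- dial_axis (a point): point on the dial's vertical axis, on its upper face, 48 mm above the desk. The dial turns either way without stops; it is stiff (0.25 N m, about 2 N at a post) and stays where it is left. Black plate of radius 112 mm with five nests 72 degrees apart, on a dark index plate of radius 135 mm (upper face 40 mm above the desk). Each tag lies radially, eyelet outward. Its hub is 66 mm high
- notch0 (a point): middle of the mouth of the notch that belongs to the nest of the tag without ring, at the edge of the dial's index plate (135 mm from the axis, same radius as the tag, 35 mm above the desk). 17.5 mm wide, 20 mm deep, mouth rounded at 8 mm. In line with the bolt it lies at fixture x = -135 mm, y = 0. Every nest has such a notch
- post0 (a point): top centre of one of the dial's five upright push posts (bright metal, 16 mm thick, from 40 to 90 mm above the desk), 124 mm from the dial's axis, midway between two nests, 36 degrees from either. Numbered counter-clockwise seen from above, 72 degrees apart; post0 is the next one counter-clockwise after notch0
- post1 (a point): top centre of one of the dial's five upright push posts (bright metal, 16 mm thick, from 40 to 90 mm above the desk), 124 mm from the dial's axis, midway between two nests, 36 degrees from either. Numbered counter-clockwise seen from above, 72 degrees apart; post0 is the next one counter-clockwise after notch0
- post2 (a point): top centre of one of the dial's five upright push posts (bright metal, 16 mm thick, from 40 to 90 mm above the desk), 124 mm from the dial's axis, midway between two nests, 36 degrees from either. Numbered counter-clockwise seen from above, 72 degrees apart; post0 is the next one counter-clockwise after notch0
- post3 (a point): top centre of one of the dial's five upright push posts (bright metal, 16 mm thick, from 40 to 90 mm above the desk), 124 mm from the dial's axis, midway between two nests, 36 degrees from either. Numbered counter-clockwise seen from above, 72 degrees apart; post0 is the next one counter-clockwise after notch0
- post4 (a point): top centre of one of the dial's five upright push posts (bright metal, 16 mm thick, from 40 to 90 mm above the desk), 124 mm from the dial's axis, midway between two nests, 36 degrees from either. Numbered counter-clockwise seen from above, 72 degrees apart; post0 is the next one counter-clockwise after notch0
- bolt (a joint): travel of the locking bolt in m: 0 drawn back, 0.022 fully home; starts at 0 to 3 mm. It slides along the fixture's +x axis towards the dial's axis and stays where it is left (2.5 N). A 16 mm wide bar with a round nose, 35 mm above the desk. Past 4 mm it goes only where a notch stands before it; its nose pulls the dial straight when the notch is up to about 2 degrees (5 mm at the rim) off
- bolt_knob (a point): top centre of the bolt's upright black knob, 20 mm thick, from 54 to 92 mm above the desk; drawn back it stands 177 mm in front of the dial's axis (fixture x = -177 mm, y = 0), fully home 155 mm. It has free space all round above the guide
- tag_bare: the green key tag without split ring, 58 x 26 x 8 mm, lying loose in its nest, its underside 48 mm above the desk. Origin under its middle, 75 mm from the dial's axis; its -y axis points outward along the dial's radius. At the front its origin lies straight between the dial's axis and the bolt (fixture y = 0, x = -75 mm). Not to be touched
- tag_ring1: green key tag, 58 x 26 x 8 mm, that already has its steel split ring (about 20 mm, standing up at the outer end, so 72 mm long and 22 mm high in all), lying in another nest. Origin under the tag, 7 mm from the middle of the moulding towards the ring; its -y axis points outward along the dial's radius. Not to be touched
- tag_ring2: green key tag, 58 x 26 x 8 mm, that already has its steel split ring (about 20 mm, standing up at the outer end, so 72 mm long and 22 mm high in all), lying in another nest. Origin under the tag, 7 mm from the middle of the moulding towards the ring; its -y axis points outward along the dial's radius. Not to be touched
- tag_ring3: green key tag, 58 x 26 x 8 mm, that already has its steel split ring (about 20 mm, standing up at the outer end, so 72 mm long and 22 mm high in all), lying in another nest. Origin under the tag, 7 mm from the middle of the moulding towards the ring; its -y axis points outward along the dial's radius. Not to be touched
- tag_ring4: green key tag, 58 x 26 x 8 mm, that already has its steel split ring (about 20 mm, standing up at the outer end, so 72 mm long and 22 mm high in all), lying in another nest. Origin under the tag, 7 mm from the middle of the moulding towards the ring; its -y axis points outward along the dial's radius. Not to be touched
- ring_pliers: split-ring pliers with orange grips, 140 x 52 x 12 mm, lying on the desk beside the fixture's right front; leave alone. Origin under the middle
- tally_counter: hand tally counter, 59 x 53 x 32 mm, on the desk beside the fixture's left front; leave alone. Origin under the middle
- go_gauge: small steel plug gauge, 80 mm long, 14 mm thick, on the desk along the left edge of the base plate; leave alone. Origin under the middle
- insert_tin: round tin with a blue lid, 66 mm across, 33 mm high, near the desk's front edge; leave alone. Origin under the middle
- snap_cutter: snap-off cutter, 130 mm long, 11 mm high, on the desk to the right of the dial; leave alone. Origin under the middle

How it is judged:
By the outcome, as a careful person would: the job done as asked, in the order asked, and still so for the second after the job is handed in, with the robot touching nothing.
It also fails if it takes over 67 s, if anything falls off the work surface, if the arm or the gripper's body presses on something with over 40 N, if the wrist force passes 120 N, or if a joint passes its speed limit or range.

## Working session

There is one attempt and no reset: what is moved stays moved. The work goes in short steps, Python scripts to look and compute and a shell command to move; the robot and the scene stay as the last step left them, time stands still between calls to the robot, and variables do not carry over. Pictures are saved under pics/ and viewed, at most 10 in all, crops included, and the job is handed in when it is done.

```bash
mkdir -p pics; ls; python3 - <<'E'
from cell import ctrl,get_image,get_calibration
import cv2,numpy as np
np.set_printoptions(precision=2,suppress=True)
for n in("top","scene"):
    im=get_image(n);cv2.imwrite(f"pics/{n}0.png",im[:,:,::-1]);c=get_calibration(n);print(n,c["mtx"],c["world_from_camera"])
s=ctrl.read_state();print(s["clock"],s["eef_pos"],s["tool_rot"],s["width"])
E
```

```text
pics
top [[491.13   0.   249.27]
 [  0.   491.13 202.22]
 [  0.     0.     1.  ]] [[  -0.01   -1.      0.09  457.49]
 [  -1.      0.01    0.    -30.75]
 [  -0.     -0.09   -1.   1238.06]
 [   0.      0.      0.      1.  ]]
scene [[368.11   0.   257.76]
 [  0.   368.11 193.82]
 [  0.     0.     1.  ]] [[ -0.69  -0.29   0.66 -44.74]
 [ -0.72   0.31  -0.62 531.52]
 [ -0.02  -0.91  -0.42 467.92]
 [  0.     0.     0.     1.  ]]
0.1 [ 261.73 -594.37  230.48] [-3.14  0.    0.41] 85.28553219487482
```

View pics/top0.png

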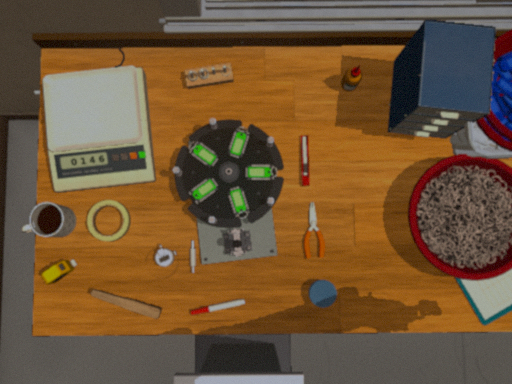

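View pics/scene0.png

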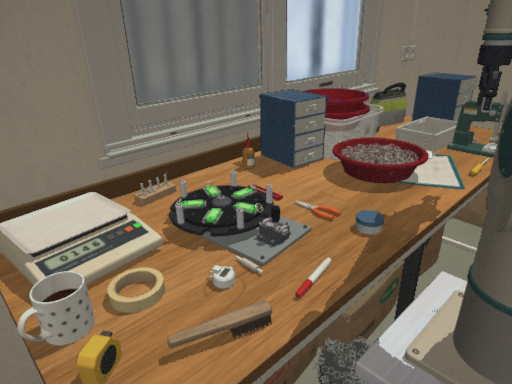

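The top view shows the dial centred near (229,172), with the bolt and knob near (236,241) and green tags around the dial. I'll enlarge this area to tell which tag is bare.

```bash
cat > h.py <<'E'
import cv2,numpy as np
from cell import ctrl,get_image,get_calibration
np.set_printoptions(precision=2,suppress=True)
def ray(c,uv,z):
    T=c["world_from_camera"];d=T[:3,:3]@np.linalg.inv(c["mtx"])@[uv[0],uv[1],1];o=T[:3,3]
    return o+d*(z-o[2])/d[2]
def proj(c,p):
    T=np.linalg.inv(c["world_from_camera"]);q=c["mtx"]@(T[:3,:3]@np.asarray(p)+T[:3,3]);return q[:2]/q[2]
def tri(obs):
    A=np.zeros((3,3));b=np.zeros(3)
    for c,uv in obs:
        T=c["world_from_camera"];d=T[:3,:3]@np.linalg.inv(c["mtx"])@[uv[0],uv[1],1];d/=np.linalg.norm(d)
        P=np.eye(3)-np.outer(d,d);A+=P;b+=P@T[:3,3]
    return np.linalg.solve(A,b)
E
python3 - <<'E'
from h import *
a=cv2.imread("pics/top0.png")[112:272,165:295];b=cv2.imread("pics/scene0.png")[165:265,160:320]
a=cv2.resize(a,None,fx=3.6,fy=3.6,interpolation=cv2.INTER_CUBIC);b=cv2.resize(b,None,fx=5,fy=5,interpolation=cv2.INTER_CUBIC)
cv2.imwrite("pics/a.png",a);cv2.imwrite("pics/b.png",b)
im=cv2.imread("pics/top0.png");c=get_calibration("top")
h=cv2.cvtColor(im,cv2.COLOR_BGR2HSV);m=cv2.inRange(h,(45,120,90),(75,255,255));m[:, 300:]=0
n,l,s,ce=cv2.connectedComponentsWithStats(m)
for i in range(1,n):
    if s[i,4]>30: print(ce[i],s[i,4],ray(c,ce[i],55))
print(ray(c,(229,172),66))
E
```

```text
[238.29 142.61] 168 [714.84  -4.49  55.  ]
[203.28 153.57] 170 [688.41  81.19  55.  ]
[141.52 154.07] 46 [688.5  232.05  55.  ]
[259.88 171.63] 146 [642.65 -56.57  55.  ]
[202.89 190.07] 183 [598.68  82.13  55.  ]
[237.91 200.96] 161 [571.42  -2.66  55.  ]
[640.67  18.13  66.  ]
```

View pics/a.png

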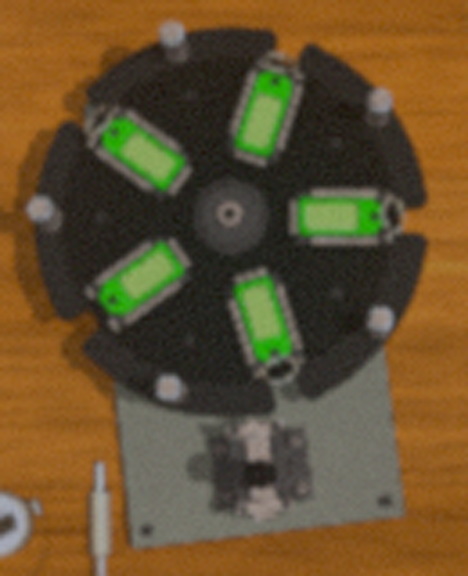

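View pics/b.png

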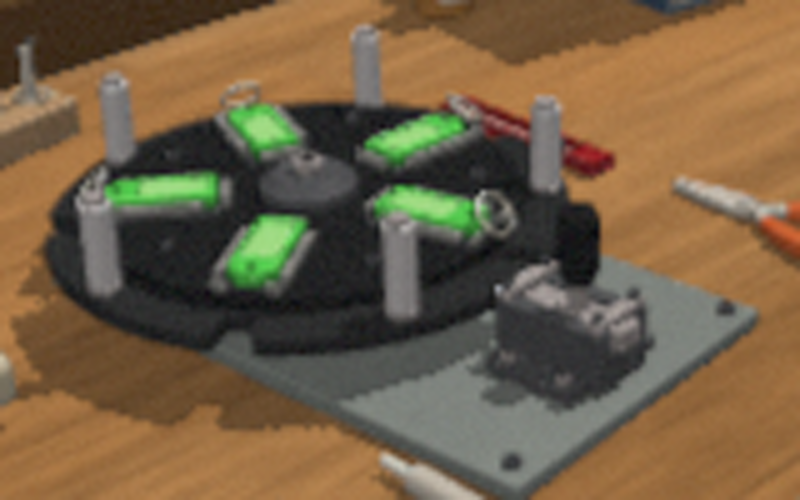

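The bare tag is at the lower left in the top view, crop (140,278), and shows no ring in either picture. In the scene crop it is at (265,250). The tag next to the bolt, the right one and both upper ones have rings. Next I'll triangulate the posts and hub and work out the fixture heading.

```bash
python3 - <<'E'
from h import *
ct,cs=get_calibration("top"),get_calibration("scene")
T=lambda p:(165+p[0]/3.6-.4,112+p[1]/3.6-.4); S=lambda p:(160+p[0]/5-.4,165+p[1]/5-.4)
P=[]
for a,b in [((168,385),(400,218)),((381,318),(546,100)),((380,100),(366,33)),((172,33),(115,78)),((40,207),(95,195))]:
    p=tri([(ct,T(a)),(cs,S(b))]);q=ray(ct,T(a),90);P.append(q[:2]);print(p,q)
P=np.array(P)
(x,y),r=cv2.minEnclosingCircle(P.astype(np.float32))
A=np.c_[2*P,np.ones(5)];s=np.linalg.lstsq(A,(P**2).sum(1),rcond=None)[0];C=s[:2];print("centre",C,"r",np.hypot(*(P-C).T),np.degrees(np.arctan2(*(P-C).T[::-1])))
print("hub tri",tri([(ct,T((229,213))),(cs,S((308,160)))]),ray(ct,T((229,213)),66))
k=ray(ct,T((261,472)),92);print("knob",k,k[:2]-C,np.degrees(np.arctan2(*(k[:2]-C)[::-1])),np.hypot(*(k[:2]-C)))
print("knob scene",ray(cs,S((577,208)),92), tri([(ct,T((261,472))),(cs,S((577,208)))]))
for u in [(132,547),(404,514),(117,385),(386,350)]: print("corner",ray(ct,T(u),10))
for n,u,z in [("bare",(203.28-.39-.0,190.07),55)]: 
    q=ray(ct,u,z)[:2]-C;print(n,q,np.degrees(np.arctan2(q[1],q[0])),np.hypot(*q))
E
```

```text
[525.7   57.52  88.67] [527.23  59.15  90.  ]
[568.74 -80.93  89.79] [569.8  -79.88  90.  ]
[713.8  -82.36  87.47] [714.37 -81.03  90.  ]
[759.92  54.9   88.92] [760.7  56.2  90. ]
[643.94 141.67  90.04] [644.94 143.03  90.  ]
centre [643.31  19.44] r [122.69 123.57 123.06 123.01 123.6 ] [ 161.12 -126.51  -54.73   17.39   89.25]
hub tri [642.45  18.6   66.03] [643.69  20.01  66.  ]
knob [470.31  -1.03  92.  ] [-173.    -20.47] -173.25313460867488 174.20933297105725
knob scene [468.36  -1.45  92.  ] [469.69  -1.6   91.5 ]
corner [420.43  90.38  10.  ]
corner [441.48 -97.49  10.  ]
corner [532.39 100.88  10.  ]
corner [555.2  -86.51  10.  ]
bare [-44.64  62.68] 125.4610087252714 76.94940902961545
```

```bash
r='[{"dx":0.3,"dy":0.67,"rz":-0.035},{"dx":0.3,"dy":0.67,"rz":-0.035},{"dx":0.3,"dy":0.67,"rz":-0.035},{"dx":0.3,"dy":0.67,"rz":-0.035},{"dx":0.3,"dy":0.67,"rz":-0.035}]'; true
python3 -m creep '[{"dx":0.3,"dy":0.67,"rz":-0.035},{"dx":0.3,"dy":0.67,"rz":-0.035},{"dx":0.3,"dy":0.67,"rz":-0.035},{"dx":0.3,"dy":0.67,"rz":-0.035},{"dx":0.3,"dy":0.67,"rz":-0.035,"grip":1}]'
python3 -m creep '[{"dx":0.3,"dy":0.67,"rz":-0.03,"grip":1},{"dx":0.3,"dy":0.67,"rz":-0.03,"grip":1},{"dx":0.3,"dy":0.67,"rz":-0.03,"grip":1},{"dx":0.3,"dy":0.67,"rz":-0.03,"grip":1},{"dx":0.3,"dy":0.67,"rz":-0.03,"grip":1}]'
```

```text
$[0]: bad value
$[0]: bad value
```

```bash
python3 -m creep '[{"dx":0.3,"dy":0.67,"dz":0,"rx":0,"ry":0,"rz":-0.035,"grip":1},{"dx":0.3,"dy":0.67,"dz":0,"rx":0,"ry":0,"rz":-0.035,"grip":1},{"dx":0.3,"dy":0.67,"dz":0,"rx":0,"ry":0,"rz":-0.035,"grip":1},{"dx":0.3,"dy":0.67,"dz":0,"rx":0,"ry":0,"rz":-0.035,"grip":1},{"dx":0.3,"dy":0.67,"dz":0,"rx":0,"ry":0,"rz":-0.035,"grip":1}]'
```

```text
clock: 0.72
eef_pos: [382.9, -323.6, 231.1]
tool_rot: [-3.14, -0.0, 0.198]
force: [1.0, -0.5, -0.9]
width: 0.2
gripper_force: 0.0
```

```bash
python3 -m creep '[{"dx":0.365,"dy":0.58,"dz":0,"rx":0,"ry":0,"rz":-0.03,"grip":1},{"dx":0.365,"dy":0.58,"dz":0,"rx":0,"ry":0,"rz":-0.03,"grip":1},{"dx":0.365,"dy":0.58,"dz":0,"rx":0,"ry":0,"rz":-0.03,"grip":1},{"dx":0.365,"dy":0.58,"dz":0,"rx":0,"ry":0,"rz":-0.03,"grip":1},{"dx":0.365,"dy":0.58,"dz":0,"rx":0,"ry":0,"rz":-0.03,"grip":1}]'
python3 -m creep '[{"dx":0.365,"dy":0.577,"dz":0,"rx":0,"ry":0,"rz":0,"grip":1},{"dx":0.365,"dy":0.577,"dz":0,"rx":0,"ry":0,"rz":0,"grip":1},{"dx":0.365,"dy":0.577,"dz":0,"rx":0,"ry":0,"rz":0,"grip":1},{"dx":0.365,"dy":0.577,"dz":0,"rx":0,"ry":0,"rz":0,"grip":1},{"dx":0.365,"dy":0.577,"dz":0,"rx":0,"ry":0,"rz":0,"grip":1}]'
```

```text
clock: 1.35
eef_pos: [529.6, -90.2, 230.9]
tool_rot: [-3.14, -0.0, 0.012]
force: [0.3, -0.2, 0.2]
width: 0.2
gripper_force: 0.0
clock: 1.98
eef_pos: [674.5, 141.7, 230.2]
tool_rot: [-3.139, 0.001, 0.012]
force: [0.3, -0.2, 0.6]
width: 0.2
gripper_force: 0.0
```

```bash
python3 - <<'E'
from h import *
s=ctrl.read_state();print(s["clock"],s["eef_pos"],s["tool_rot"])
c=get_calibration("wrist");im=get_image("wrist");cv2.imwrite("pics/w1.png",im[:,:,::-1]);print(c["mtx"],c["world_from_camera"])
C=(643,19.2)
for i in range(5):
    t=np.radians(161.3+72*i);print(i,proj(c,[C[0]+124*np.cos(t),C[1]+124*np.sin(t),90]))
E
```

```text
1.975 [674.52 141.66 230.16] [-3.14  0.    0.01]
[[342.58   0.   250.18]
 [  0.   342.58 186.83]
 [  0.     0.     1.  ]] [[  0.01  -0.95  -0.32 756.79]
 [ -1.    -0.01  -0.   141.67]
 [ -0.     0.32  -0.95 373.16]
 [  0.     0.     0.     1.  ]]
0 [330.67 316.32]
1 [479.51 280.61]
2 [521.68 128.52]
3 [360.74  66.27]
4 [247.54 204.55]
```

View pics/w1.png

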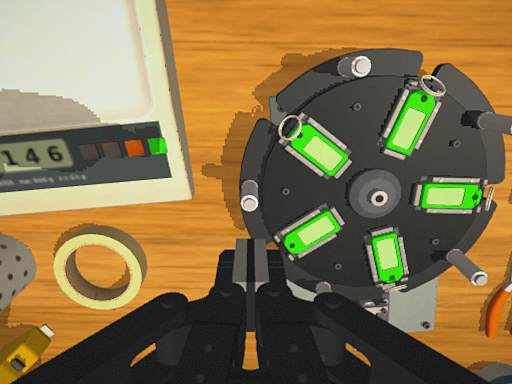

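The wrist view confirms the bare tag at (310,232). Post4 is at (249,204), within 2 px of prediction. Now descending behind post4.

```bash
python3 -m creep '[{"dx":0.01,"dy":-0.005,"dz":-0.15,"rx":0,"ry":0,"rz":0,"grip":1},{"dx":0.01,"dy":-0.005,"dz":-0.28,"rx":0,"ry":0,"rz":0,"grip":1},{"dx":0.01,"dy":-0.005,"dz":-0.38,"rx":0,"ry":0,"rz":0,"grip":1},{"dx":0.01,"dy":-0.005,"dz":-0.42,"rx":0,"ry":0,"rz":0,"grip":1},{"dx":0.01,"dy":-0.005,"dz":-0.42,"rx":0,"ry":0,"rz":0,"grip":1}]'
python3 - <<'E'
from h import *
s=ctrl.read_state();p=s["eef_pos"];y=s["tool_rot"][2];print(p,y)
# waypoints: dial post angle a, tool 19 mm behind along tangent at radius 124
for a in range(85,151,5):
    t=np.radians(a);q=np.array([643,19.2])+124*np.array([np.cos(t),np.sin(t)])-19*np.array([-np.sin(t),np.cos(t)])
    print(a,q,"shift/400",((q-p[:2])/400).round(4),"rz",round((t-np.pi/2-y)/2/np.pi,4))
E
```

```text
clock: 2.65
eef_pos: [677.5, 133.4, 62.7]
tool_rot: [3.141, 0.002, 0.006]
force: [-0.1, 0.4, 1.2]
width: -0.1
gripper_force: 0.0
[677.47 133.37  62.68] 0.005929474682812019
85 [672.74 141.07] shift/400 [-0.01  0.02] rz -0.0148
90 [662.  143.2] shift/400 [-0.04  0.02] rz -0.0009
95 [651.12 144.38] shift/400 [-0.07  0.03] rz 0.0129
100 [640.18 144.62] shift/400 [-0.09  0.03] rz 0.0268
105 [629.26 143.89] shift/400 [-0.12  0.03] rz 0.0407
110 [618.44 142.22] shift/400 [-0.15  0.02] rz 0.0546
115 [607.82 139.61] shift/400 [-0.17  0.02] rz 0.0685
120 [597.45 136.09] shift/400 [-0.2   0.01] rz 0.0824
125 [587.44 131.67] shift/400 [-0.23 -0.  ] rz 0.0963
130 [577.85 126.4 ] shift/400 [-0.25 -0.02] rz 0.1102
135 [568.75 120.32] shift/400 [-0.27 -0.03] rz 0.1241
140 [560.22 113.46] shift/400 [-0.29 -0.05] rz 0.1379
145 [552.32 105.89] shift/400 [-0.31 -0.07] rz 0.1518
150 [545.11  97.65] shift/400 [-0.33 -0.09] rz 0.1657
```

```bash
python3 -m creep '[{"dx":-0.04,"dy":0.013,"dz":0,"rx":0,"ry":0,"rz":0,"grip":1},{"dx":-0.056,"dy":0.015,"dz":0,"rx":0,"ry":0,"rz":0.007,"grip":1},{"dx":-0.0725,"dy":0.016,"dz":0,"rx":0,"ry":0,"rz":0.016,"grip":1},{"dx":-0.089,"dy":0.0165,"dz":0,"rx":0,"ry":0,"rz":0.024,"grip":1},{"dx":-0.1055,"dy":0.016,"dz":0,"rx":0,"ry":0,"rz":0.032,"grip":1}]'
python3 - <<'E'
from h import *
im=get_image("top");cv2.imwrite("pics/t2.png",im[:,:,::-1])
h=cv2.cvtColor(im,cv2.COLOR_RGB2HSV);m=cv2.inRange(h,(45,120,90),(75,255,255));m[:, 300:]=0;c=get_calibration("top")
n,l,s,ce=cv2.connectedComponentsWithStats(m)
for i in range(1,n):
    if s[i,4]>30: q=ray(c,ce[i],55)[:2]-[643,19.2];print(ce[i],s[i,4],np.hypot(*q),np.degrees(np.arctan2(q[1],q[0])))
E
```

```text
clock: 3.28
eef_pos: [636.9, 140.8, 64.7]
tool_rot: [-3.141, -0.003, 0.211]
force: [1.7, -0.0, 1.9]
width: -0.3
gripper_force: 1.2
[231.6  141.11] 174 76.06479488002614 -5.528315073128884
[201.06 159.13] 141 74.47374656028354 64.81613216639545
[258.81 165.  ] 167 75.04920522889657 -77.69746453900393
[207.47 195.09] 182 76.78717553732031 137.57048989703827
[243.98 197.79] 165 73.72035646777964 -150.24561923178368
```

```bash
python3 -m creep '[{"dx":-0.0235,"dy":0.004,"dz":0,"rx":0,"ry":0,"rz":0.011,"grip":1},{"dx":-0.045,"dy":0.0005,"dz":0,"rx":0,"ry":0,"rz":0.022,"grip":1},{"dx":-0.0665,"dy":-0.0045,"dz":0,"rx":0,"ry":0,"rz":0.033,"grip":1},{"dx":-0.0875,"dy":-0.011,"dz":0,"rx":0,"ry":0,"rz":0.044,"grip":1},{"dx":-0.108,"dy":-0.019,"dz":0,"rx":0,"ry":0,"rz":0.056,"grip":1}]'
python3 -m creep '[{"dx":-0.02,"dy":-0.0095,"dz":0,"rx":0,"ry":0,"rz":0.011,"grip":1},{"dx":-0.039,"dy":-0.02,"dz":0,"rx":0,"ry":0,"rz":0.022,"grip":1},{"dx":-0.057,"dy":-0.032,"dz":0,"rx":0,"ry":0,"rz":0.033,"grip":1},{"dx":-0.0745,"dy":-0.0455,"dz":0,"rx":0,"ry":0,"rz":0.044,"grip":1},{"dx":-0.091,"dy":-0.06,"dz":0,"rx":0,"ry":0,"rz":0.055,"grip":1}]'
cat > tags.py <<'E'
from h import *
im=get_image("top");cv2.imwrite("pics/t3.png",im[:,:,::-1])
h=cv2.cvtColor(im,cv2.COLOR_RGB2HSV);m=cv2.inRange(h,(45,120,90),(75,255,255));m[:, 300:]=0;c=get_calibration("top")
n,l,s,ce=cv2.connectedComponentsWithStats(m)
for i in range(1,n):
    if s[i,4]>30: q=ray(c,ce[i],55)[:2]-[643,19.2];print(ce[i],s[i,4],np.hypot(*q),np.degrees(np.arctan2(q[1],q[0]))%360)
E
python3 tags.py
```

```text
clock: 3.95
eef_pos: [593.0, 131.8, 63.5]
tool_rot: [3.14, -0.001, 0.562]
force: [4.3, -0.4, -0.8]
width: 0.1
gripper_force: 1.1
clock: 4.58
eef_pos: [556.7, 108.3, 63.5]
tool_rot: [3.14, -0.001, 0.908]
force: [2.7, 0.5, -0.1]
width: -0.1
gripper_force: 1.1
[210.36 146.07] 163 77.93269640162912 34.97559813544537
[247.19 147.24] 170 75.34621678682709 322.97715455384895
[141.46 154.16] 50 217.75071298396858 78.00224641703946
[202.37 178.43] 94 66.10403159635503 103.849033742392
[257.53 181.5 ] 164 73.98600695460641 250.64669361730625
[228.16 203.36] 176 77.24927930924612 178.69416407344082
```

```bash
python3 -m creep '[{"dx":-0.008,"dy":-0.008,"dz":0,"rx":0,"ry":0,"rz":0.005,"grip":1},{"dx":-0.015,"dy":-0.016,"dz":0,"rx":0,"ry":0,"rz":0.01,"grip":1},{"dx":-0.022,"dy":-0.023,"dz":0,"rx":0,"ry":0,"rz":0.015,"grip":1},{"dx":-0.027,"dy":-0.029,"dz":0,"rx":0,"ry":0,"rz":0.02,"grip":1},{"dx":-0.027,"dy":-0.029,"dz":0,"rx":0,"ry":0,"rz":0.02,"grip":1}]'; python3 tags.py
python3 - <<'E'
import cv2
a=cv2.imread("pics/t3.png")[112:272,165:295];cv2.imwrite("pics/t3c.png",cv2.resize(a,None,fx=3.6,fy=3.6,interpolation=cv2.INTER_CUBIC))
E
```

```text
clock: 5.25
eef_pos: [544.7, 96.6, 63.2]
tool_rot: [-3.141, 0.001, 1.03]
force: [0.8, -1.1, 0.4]
width: 0.1
gripper_force: 0.3
[243.72 145.17] 166 75.08707161346675 330.53540800616344
[207.33 148.94] 170 77.0652063792639 42.53011596821598
[141.45 154.06] 47 217.8347006045633 77.94282641247732
[258.67 177.55] 166 74.1749786009319 258.43400770941554
[206.35 180.61] 72 58.5217915071762 111.30664826531408
[232.13 202.86] 179 76.49127135908464 185.87845524810587
```

View pics/t3c.png

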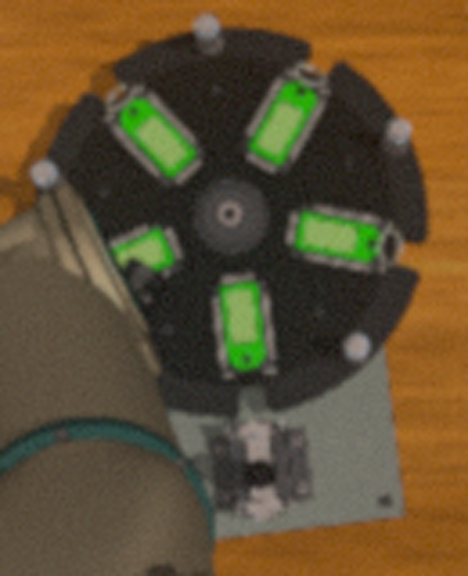

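The bare tag is now at the front, at about 186.3° against a bolt line of 186.3–186.7°, with its notch at (252,402) facing the bolt. I'll back off and go round to the front of the knob.

```bash
python3 -m creep '[{"dx":0.02,"dy":0.025,"dz":0,"rx":0,"ry":0,"rz":0,"grip":1},{"dx":0.02,"dy":0.025,"dz":0.08,"rx":0,"ry":0,"rz":0,"grip":1},{"dx":0.02,"dy":0.025,"dz":0.22,"rx":0,"ry":0,"rz":0,"grip":1},{"dx":0.02,"dy":0.025,"dz":0.32,"rx":0,"ry":0,"rz":0,"grip":1},{"dx":0.02,"dy":0.025,"dz":0.32,"rx":0,"ry":0,"rz":0,"grip":1}]'
python3 -m creep '[{"dx":-0.295,"dy":-0.276,"dz":0,"rx":0,"ry":0,"rz":-0.028,"grip":1},{"dx":-0.295,"dy":-0.276,"dz":0,"rx":0,"ry":0,"rz":-0.057,"grip":1},{"dx":-0.295,"dy":-0.276,"dz":0,"rx":0,"ry":0,"rz":-0.086,"grip":1},{"dx":-0.295,"dy":-0.276,"dz":0,"rx":0,"ry":0,"rz":-0.115,"grip":1},{"dx":-0.295,"dy":-0.276,"dz":0,"rx":0,"ry":0,"rz":-0.146,"grip":1}]'
python3 tags.py
python3 - <<'E'
from h import *
print(ctrl.read_state()["eef_pos"])
c=get_calibration("wrist");im=get_image("wrist");cv2.imwrite("pics/w2.png",im[:,:,::-1])
f=np.radians(186.3);u=np.array([np.cos(f),np.sin(f)]);C=np.array([643,19.2])
for r,z in[(75,56),(135,40),(174,92)]:print(r,proj(c,[*(C+r*u),z]))
E
```

```text
clock: 5.92
eef_pos: [555.6, 108.6, 194.6]
tool_rot: [3.137, -0.005, 1.031]
force: [-0.2, 0.9, -1.2]
width: -0.0
gripper_force: 0.0
clock: 6.55
eef_pos: [434.4, -3.4, 190.5]
tool_rot: [-3.141, 0.002, 0.114]
force: [0.3, -0.6, -0.0]
width: -0.0
gripper_force: 0.0
[243.83 144.92] 172 75.74601865957764 330.58250409118557
[207.35 149.09] 170 76.7575684247335 42.682879345617025
[141.47 154.08] 49 217.77093191830764 77.95123202105641
[258.79 177.54] 169 74.4498911391734 258.5056946231982
[200.52 184.46] 166 75.17729654903054 113.99871238601335
[232.16 202.89] 179 76.57975256130902 185.92214659236677
[434.63  -3.16 190.49]
75 [249.7  -6.2]
135 [249.83  80.66]
174 [249.9  140.11]
```

View pics/w2.png

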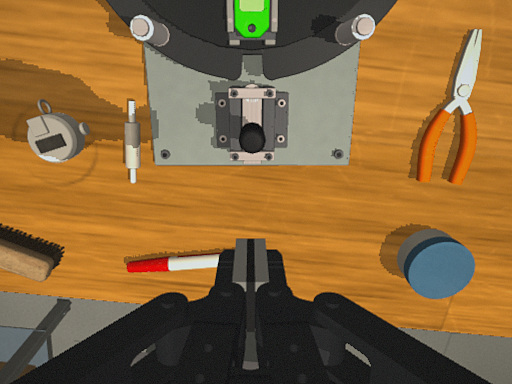

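The wrist view has the knob at (252,137), the bare tag at (250,15) and the notch near (255,70). Before pushing, I'll measure how far the notch is off the bolt line.

```bash
python3 - <<'E'
from h import *
im=cv2.imread("pics/w2.png");g=cv2.cvtColor(im,cv2.COLOR_BGR2GRAY)
for r in range(52,84,4):print(r,g[r,234:274:2])
m=(g[150:160,100:400].mean(0)).astype(int)
print("knob",[ (lambda x:(x.min()+200,x.max()+200))(np.where(g[r,200:300]<25)[0]) for r in(130,134,138)])
for r in(88,93,152,157):
    print(r,g[r,210:296:3])
c=get_calibration("wrist");C=np.array([643,19.2,0])
for uv in[(163,155,10),(338,155,10),(143,28,90),(362,28,90)]:
    p=ray(c,uv[:2],uv[2])-C;print(uv,p,np.hypot(*p[:2]),np.degrees(np.arctan2(p[1],p[0]))%360)
E
```

```text
52 [60 63 56 59 66 66 64 63 64 66 65 63 68 62 71 62 62 65 65 65]
56 [ 61  59  62  60  78 110 108 109 109 107 107 109 107 110  58  61  64  61
  63  63]
60 [ 64  60  58  65  83 106 106 105 105 105 107 105 103 104  70  61  65  67
  64  66]
64 [ 58  60  59  55 133 100 107 105 106 104 108 104 104 105  81  64  60  66
  62  65]
68 [ 63  62  60  55 141  96 102 104 104 107 106 104 104 107  95  63  63  65
  63  67]
72 [ 62  61  62  53 163 156 142 137 103 107 106 106 104 105 100  62  61  61
  66  67]
76 [ 60  62  49 131 158 155 156 158 159 160 155 146 146 148 158 128  50  65
  64  64]
80 [ 75 103 126 121 161 165 165 164 102 122 133 158 157 157 155 158 159 153
 132 105]
knob [(np.int64(241), np.int64(262)), (np.int64(240), np.int64(263)), (np.int64(222), np.int64(280))]
88 [ 96 105 105 104 106 106 105 109 159 151 151 150 150 160 156 143 151 146
 149 129 159 145 161 158 158 157 157 157 156]
93 [157 105  59  61  60  58 119  84  39 119 191 191 189 193 191 191 193 195
 122  95  36 163  77  89  89  90 106 159 156]
152 [161 162 160 160 161 161 147 188 179 185 176 178 164  37  21  42 178 179
 182 192 187 174 162 159 162 162 161 161 162]
157 [163 163 162 160 158 159 160 121  31  86 193 189 191 192 191 187 189 189
 105  64  61 192 160 160 161 162 162 164 161]
(163, 155, 10) [-213.17   61.13   10.  ] 221.75838598125048 163.99793390522652
(338, 155, 10) [-192.92 -106.77   10.  ] 220.49449268084444 208.9625893914818
(143, 28, 90) [-108.76   58.95   90.  ] 123.71201852107883 151.54328434031197
(362, 28, 90) [-91.72 -81.99  90.  ] 123.02131040364954 221.79286008610217
```

Notch, bolt bar and knob agree within about 1 mm. Descending in front of the knob.

```bash
python3 -m creep '[{"dx":0,"dy":0,"dz":-0.13,"rx":0,"ry":0,"rz":0,"grip":1},{"dx":0,"dy":0,"dz":-0.24,"rx":0,"ry":0,"rz":0,"grip":1},{"dx":0,"dy":0,"dz":-0.3,"rx":0,"ry":0,"rz":0,"grip":1},{"dx":0,"dy":0,"dz":-0.312,"rx":0,"ry":0,"rz":0,"grip":1},{"dx":0,"dy":0,"dz":-0.312,"rx":0,"ry":0,"rz":0,"grip":1}]'
python3 -m creep '[{"dx":0.025,"dy":0.0028,"dz":0,"rx":0,"ry":0,"rz":0,"grip":1},{"dx":0.045,"dy":0.005,"dz":0,"rx":0,"ry":0,"rz":0,"grip":1},{"dx":0.06,"dy":0.0066,"dz":0,"rx":0,"ry":0,"rz":0,"grip":1},{"dx":0.072,"dy":0.008,"dz":0,"rx":0,"ry":0,"rz":0,"grip":1},{"dx":0.08,"dy":0.0088,"dz":0,"rx":0,"ry":0,"rz":0,"grip":1}]'
```

```text
clock: 7.28
eef_pos: [435.4, -3.1, 66.5]
tool_rot: [-3.141, 0.001, 0.122]
force: [1.0, 0.9, 0.7]
width: -0.1
gripper_force: 0.0
clock: 7.9
eef_pos: [467.5, 0.1, 66.6]
tool_rot: [3.141, 0.0, 0.12]
force: [-3.0, -0.2, 2.0]
width: -0.2
gripper_force: 1.3
```

```bash
python3 -m creep '[{"dx":0.003,"dy":0.0003,"dz":0,"rx":0,"ry":0,"rz":0,"grip":1},{"dx":0.006,"dy":0.0006,"dz":0,"rx":0,"ry":0,"rz":0,"grip":1},{"dx":0.008,"dy":0.0009,"dz":0,"rx":0,"ry":0,"rz":0,"grip":1},{"dx":0.01,"dy":0.001,"dz":0,"rx":0,"ry":0,"rz":0,"grip":1},{"dx":0.01,"dy":0.001,"dz":0,"rx":0,"ry":0,"rz":0,"grip":1}]'
```

```text
clock: 8.52
eef_pos: [468.7, 0.3, 66.3]
tool_rot: [-3.142, 0.005, 0.12]
force: [-6.8, -0.6, 4.9]
width: 0.3
gripper_force: 3.4
```

```bash
python3 -m creep '[{"dx":0.004,"dy":0.0004,"dz":0,"rx":0,"ry":0,"rz":0,"grip":1},{"dx":0.008,"dy":0.0009,"dz":0,"rx":0,"ry":0,"rz":0,"grip":1},{"dx":0.008,"dy":0.0009,"dz":0,"rx":0,"ry":0,"rz":0,"grip":1},{"dx":0.008,"dy":0.0009,"dz":0,"rx":0,"ry":0,"rz":0,"grip":1},{"dx":0.008,"dy":0.0009,"dz":0,"rx":0,"ry":0,"rz":0,"grip":1}]'
```

```text
clock: 9.15
eef_pos: [468.7, 0.2, 66.0]
tool_rot: [-3.141, 0.011, 0.12]
force: [-11.2, -2.1, 8.8]
width: -0.2
gripper_force: 5.9
```

The bolt is against its stop: the force rises and the tool no longer moves. I'll draw back the way I came, then up, and check.

```bash
python3 -m creep '[{"dx":-0.04,"dy":-0.0044,"dz":0,"rx":0,"ry":0,"rz":0,"grip":1},{"dx":-0.1,"dy":-0.011,"dz":0,"rx":0,"ry":0,"rz":0,"grip":1},{"dx":-0.1,"dy":-0.011,"dz":0.1,"rx":0,"ry":0,"rz":0,"grip":1},{"dx":-0.1,"dy":-0.011,"dz":0.22,"rx":0,"ry":0,"rz":0,"grip":1},{"dx":-0.1,"dy":-0.011,"dz":0.312,"rx":0,"ry":0,"rz":0,"grip":1}]'
python3 -m creep '[{"dx":0,"dy":0,"dz":0.05,"rx":0,"ry":0,"rz":0,"grip":1},{"dx":0,"dy":0,"dz":0.05,"rx":0,"ry":0,"rz":0,"grip":1},{"dx":0,"dy":0,"dz":0.05,"rx":0,"ry":0,"rz":0,"grip":1},{"dx":0,"dy":0,"dz":0.05,"rx":0,"ry":0,"rz":0,"grip":1},{"dx":0,"dy":0,"dz":0.05,"rx":0,"ry":0,"rz":0,"grip":1}]'
python3 tags.py; python3 - <<'E'
from h import *
c=get_calibration("wrist");im=get_image("wrist");cv2.imwrite("pics/w3.png",im[:,:,::-1])
f=np.radians(186.4);u=np.array([np.cos(f),np.sin(f)]);C=np.array([643,19.2])
for r in(155,158,174):print(r,proj(c,[*(C+r*u),92]))
E
```

```text
clock: 9.78
eef_pos: [436.5, -3.0, 193.4]
tool_rot: [3.142, -0.005, 0.121]
force: [0.7, -1.1, -0.3]
width: -0.2
gripper_force: 0.0
clock: 10.4
eef_pos: [434.2, -3.4, 210.6]
tool_rot: [-3.141, 0.001, 0.12]
force: [-0.1, -0.3, 0.5]
width: 0.1
gripper_force: 0.0
[243.78 144.84] 169 75.86967443025269 330.74042161731643
[207.26 148.98] 174 77.11806175990445 42.66876909155623
[141.52 154.07] 46 217.65458727602055 77.93405397442783
[258.74 177.54] 170 74.339129610796 258.49520412528676
[200.39 184.62] 165 75.60521408257547 114.16552021479667
[232.14 202.84] 178 76.43831711920959 185.90456353522802
155 [250.82 109.49]
158 [250.78 113.56]
174 [250.59 134.75]
```

View pics/w3.png

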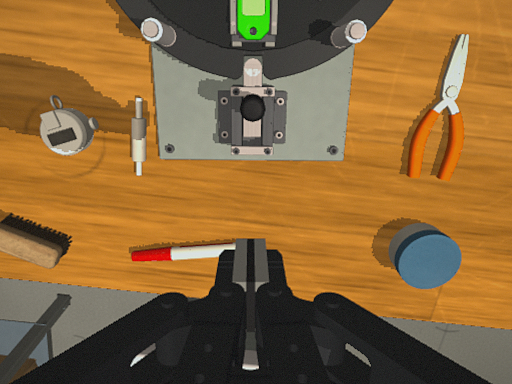

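The knob top is at about (252,107), where a knob fully home should appear. The bolt nose sits in the notch at (253,68), and the tag and the things around the fixture are undisturbed.

```bash
python3 -c "
from cell import ctrl
print(ctrl.finish_job())"
```

```text
the job is handed in; nothing more can be done
None
```

The tag without a ring is at the front, the bolt is fully home in its notch, the hand is clear, and the job was handed in at about 10.5 s on the robot's clock.

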